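# Uncover the circuit board and index the microscope shuttle one stop

## Task

Lift the grey dust cover straight up off the board holder nested inside it, leaving the holder in its nest on the shuttle carriage, and set the cover down gently, upright and fully on the flat black rubber pad. Then press the latch tab on the carriage's grip and, keeping it down, slide the carriage to the next stop, in front of the microscope head, and let the tab spring back up so that the carriage locks there. Do not disturb the other things on the bench.

Things in the scene. Friction and masses are not known exactly. Their poses are not given: they have to be found in the camera images.
- shuttle: grey fixed bed of the shuttle, 200 x 320 mm (x, y); origin: its centre, on the bench; axes as tab_top's. The steel notched bar runs along y at x = -90 mm, top 48 mm above the bench, bright marks at the three stops. The microscope head on its pillar stands at y = 0, all of it beyond x = 100 mm, up to 255 mm tall
- tab_top (a point): middle of the top of the latch tab: ribbed black pad 50 x 46 mm (x, y) between two black cheeks, 50 mm apart along y, that stand 14 mm above it; open along x, so a fingertip fits in from above. 62 mm above the bench when released, sinks as pressed. z up; +y: the way the carriage slides to the further stops; x: from grip to nest and microscope. It lies 95 mm from the nest along -x
- tab (a joint): how far the tab is pressed, m: 0 released (up), 0.012 on its lower stop; sprung, 3 N to start, 8 N at the bottom. From 0.006 its pin is clear of the notched bar and the carriage can slide. Between stops the pin rides under the bar, so the tab stays down at about 0.006 by itself; it springs back to 0 when the pin meets a notch
- carriage (a joint): position of the carriage along the bed, m: 0 in the first stop (where it starts), 0.080 in the next stop, in front of the microscope (wanted), 0.160 in the last. Tab up in a stop: locked, about 1.5 mm of play each way. Tab down: slides with 1 to 2 N of drag and stays where it is left
- nest (a point): middle of the nest's floor on the carriage plate (165 x 100 mm in x, y), 28 mm above the bench; moves with the carriage; axes as tab_top's. A lip 5 mm high, 65 x 55 mm outside, surrounds the holder's foot
- cover_handle (a point): centre of the dust cover's handle, a solid slab 60 x 16 x 40 mm (x, y, z) upright on the cover: a grey box open below, 75 x 65 x 46 mm. This point is 20 mm above the box's top, 66 mm above its lower rim. The cover starts over the holder, standing on the carriage, 2.5 mm of gap to the holder on each side; raised by 24 mm it is clear. 0.12 kg. z up
- holder_mid (a point): centre of the aluminium board holder with a green circuit board on top, 64 x 54 x 24 mm (x, y, z), about 0.16 kg, standing loose in the nest under the cover, 12 mm above the nest's floor
- pad: flat black rubber pad, 150 x 130 x 3 mm (x, y, z), fixed; origin: centre of its underside on the bench; z up. It lies on one side of the shuttle, with the red bin on the other
- parts_bin: red open parts bin 150 x 120 x 45 mm, fixed; origin: centre of its underside; a bystander
- bottle: white plastic bottle with black cap, 68 mm across, 170 mm tall; origin: centre of its underside; a bystander
- spool: steel spool, 60 mm across, 46 mm tall; origin: centre of its underside; a bystander
- screwdriver: screwdriver lying near the robot; a bystander
- brush: brush lying near the robot; a bystander
- carton: cardboard box 80 x 60 x 50 mm; origin: centre of its underside; a bystander
- jar: squat jar with black lid, 56 mm across, 60 mm tall; origin: centre of its underside; a bystander
- tape: roll of black tape lying flat, 72 mm across, 20 mm high; origin: centre of its underside; a bystander
Things that resemble listed ones, but are neither listed nor needed, are in the scene too. What is shaped like the part that bears cover_handle but blue or pink is not meant.

How it is judged:
By the outcome, as a careful person would: the job done as asked, in the order asked, and still so for the second after the job is handed in, with the robot touching nothing.
It also fails if it takes over 58 s, if anything falls off the work surface, if the arm or the gripper's body presses on something with over 40 N, if the wrist force passes 120 N, or if a joint passes its speed limit or range.

## Robot

A 7-joint arm with a two-finger parallel gripper is mounted at the origin on the work surface. World frame = base frame: x ahead of the robot, y to its left, z up, the work surface at z = 0. Lengths are in m, angles in rad, forces in N, time in s.
With the tool pointing down it reaches from about 0.4 to 0.85 m from the base axis. Payload 10.4 kg.
Tool frame: the origin (TCP) lies on the centre line of the jaws, within the pads' length; the fingertips stand 11 mm ahead of it and the grasp point (between the pads) lies 8 mm behind it (manip.finger_overhang is the distance from the TCP to the fingertips, in m); z points along the fingers, y is the line along which they close (so a half turn about z gives the same grasp; the last joint's range is limited). The gripper opens to 85 mm and grips with 20 to 120 N. Pads are 22 mm wide; open, the fingers measure 114 mm over their backs; the gripper's body (76 mm by 85 mm) begins 54 mm behind the grasp point. The pads swing forward as they close: fully open they stand 13 mm farther back than shut.
Start: joints at [1.285, 0.332, -0.065, 1.46, 0.022, 1.35, -0.088], TCP at [0.162, -0.604, 0.242] pointing down, gripper open.
Joint ranges: [-2.6, 2.6], [-0.5, 2.12], [-1.47, 1.34], [0.16, 2.42], [-1.27, 4.41], [0.06, 2.06], [-2.6, 2.6]. Speed limits (rad/s): [2.22, 2.22, 2.79, 2.79, 3.14, 3.14, 3.14].

## Interface

Orientations are given as a unit quaternion [x, y, z, w].
In Python, from workcell import manip, imaging, workorder gives the robot as it stands.
- The arm moves only by the tool jog_arm, never from a script. Its argument "deltas" is a list of rows, each an object with "gripper": the opening, from 0 (shut) to 1 (fully open); "offset": the shift along the tool's x, y, z in m, a list of three; "rotation": the turn, a rotation vector about the tool's x, y, z in degrees, a list of three. In form: [{"gripper": gripper, "offset": [tx, ty, tz], "rotation": [ax, ay, az]}, ...]. A call has 1 to 20 rows; each row shifts and turns the commanded pose from where the row before left it, along the tool's axes as they then stand; what a row does not reach is not made up. A row lasts 1/10 s, in which the tool goes at most 50 mm and 8.59 degrees, less where a joint would pass 70% of its speed; a pose out of reach is approached as far as the arm can. A call with a gripper value outside its range is refused whole. The fingers move at their own pace and stop on an object; "newtons" is the grip in N (left out, the last holds). Time passes only in rows, so rows that do not move let the fingers close. It gives the time, the measured TCP pose, the force, the opening and the grip force at its end, in the units of the state.
- manip.get_obs(): the state, without advancing time (a new reading comes with each control period).
- imaging.camera(name): name is "scene" or "top"; returns the picture (384x512x3 uint8, blue, green, red); there is no depth.
- imaging.camera_model(name): a dict with "camera_matrix" (3x3 intrinsics, pixels), "world_to_cam" (4x4, takes a point from world to camera coordinates). Camera axes: x right, y up, looking along -z (the intrinsics and any distortion apply to the point x, -y, -z); pixel columns grow to the right and rows downward; lengths in m; the calibration is good to about 2 mm. A picture is of the moment at which its call begins. camera_model takes no time and is no camera call.
- workorder.hand_in(): hands the job in; it is judged then, once.
The state is a dict: "clock": time; "joint_pos": joint angles; "joint_velocities": joint speeds; "tau": joint torques, N m; "position": TCP position; "ee_rot": TCP orientation; "ft_force": force on the tool from outside, world axes, zero at the start; "torque": the same for the moment, N m; "grip_width": opening from 0.0 (shut) to 1.0 (fully open); "grasp_force": force on a finger pad.
Only numpy, scipy, OpenCV 4.12 (cv2) and the standard library are available. Lean on these libraries where they do the work, as an engineer would, in place of code of your own. Each camera call takes 0.05 s, during which the arm holds its last target. There are 200 camera calls.

## Working session

There is one attempt and no reset: what is moved stays moved. The work goes in short steps, Python scripts to look and compute and a tool call to move; the robot and the scene stay as the last step left them, time stands still between calls to the robot, and variables do not carry over. Pictures are saved under pics/ and viewed, at most 10 in all, crops included, and the job is handed in when it is done.

Besides the shell and the picture viewer there is one more tool, called after "Request:" as name([rows], argument=value, ...), one row to a line, values as JSON. jog_arm: Moves the arm, as the interface text tells. Its arguments: {"type":"object","properties":{"deltas":{"type":"array","items":{"type":"object","properties":{"gripper":{"type":"number"},"offset":{"type":"array","items":{"type":"number"}},"rotation":{"type":"array","items":{"type":"number"}}}}},"newtons":{"type":"number"}},"required":["deltas"]}

```bash
mkdir -p pics; ls; python3 - <<'E'
from workcell import manip, imaging
import cv2, numpy as np
for n in("scene","top"):
    cv2.imwrite(f"pics/{n}0.png",cv2.resize(imaging.camera(n),(800,600)))
    m=imaging.camera_model(n);print({k:np.round(v,4).tolist() if not isinstance(v,str) else v for k,v in m.items()})
o=manip.get_obs();print({k:np.round(v,3).tolist() for k,v in o.items()}, manip.finger_overhang)
E
```

```text
pics
{'camera_matrix': [[477.2386, 0.0, 256.1901], [0.0, 477.2386, 186.2472], [0.0, 0.0, 1.0]], 'world_to_cam': [[0.0581, 0.9982, 0.0115, -0.0395], [-0.7646, 0.0371, 0.6434, 0.3374], [0.6419, -0.0462, 0.7654, -1.7371], [0.0, 0.0, 0.0, 1.0]]}
{'camera_matrix': [[443.9495, 0.0, 257.0662], [0.0, 443.9495, 199.579], [0.0, 0.0, 1.0]], 'world_to_cam': [[0.0128, -0.9999, 0.0, -0.0187], [0.9756, 0.0125, 0.2194, -0.5338], [-0.2194, -0.0028, 0.9756, -1.2008], [0.0, 0.0, 0.0, 1.0]]}
{'clock': 0.1, 'joint_pos': [1.285, 0.333, -0.065, 1.461, 0.022, 1.35, -0.088], 'joint_velocities': [-0.002, -0.003, 0.0, -0.001, -0.001, -0.0, 0.0], 'tau': [0.002, -62.675, 0.05, -39.243, 0.016, 0.007, -0.0], 'position': [0.162, -0.603, 0.242], 'ee_rot': [0.991, 0.131, -0.0, -0.001], 'ft_force': [-0.23, -0.171, -0.607], 'torque': [-0.008, 0.013, -0.057], 'grasp_force': 0.0, 'grip_width': 1.002} 0.011
```

View pics/scene0.png

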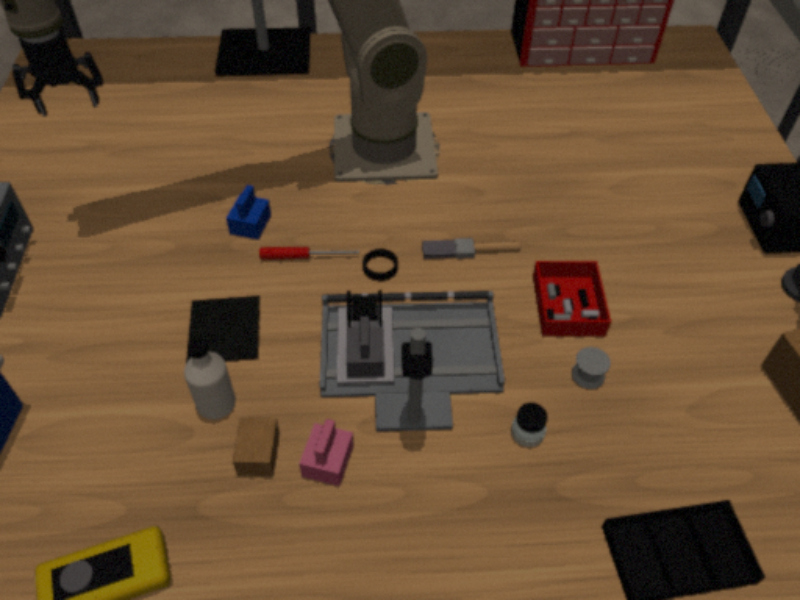

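View pics/top0.png

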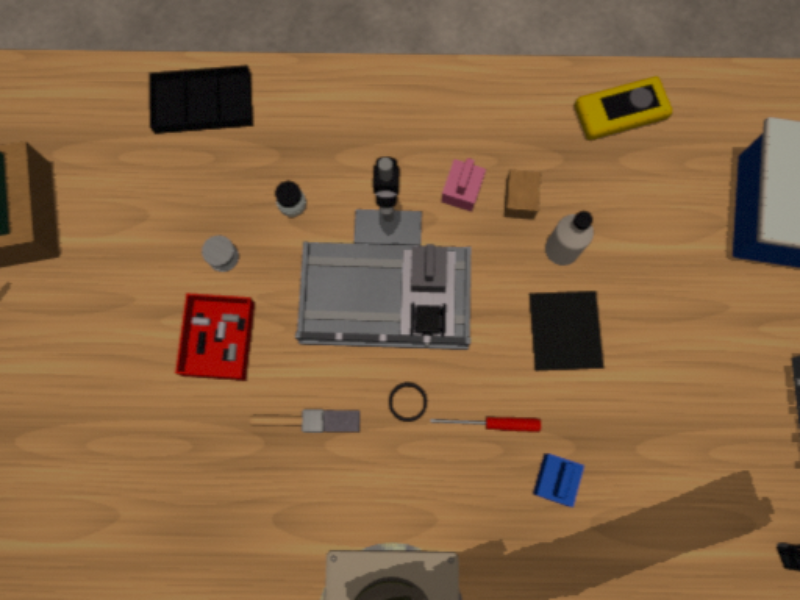

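Scene: grey cover at ~(365,345) on the carriage, the tab at ~(365,305), black pad ~(225,328). Top: cover handle ~(430,263), tab ~(428,318), pad ~(566,331), screwdriver and tape below. Next, zoom in for accurate pixels.

```bash
python3 - <<'E'
import cv2, numpy as np
from workcell import imaging
def crop(n,c0,r0,w,h,s):
    a=imaging.camera(n)[r0:r0+h,c0:c0+w]; a=cv2.convertScaleAbs(cv2.resize(a,None,fx=s,fy=s,interpolation=cv2.INTER_CUBIC),alpha=1.8,beta=10)
    for i in range(0,w,10): cv2.line(a,(i*s,0),(i*s,8),(0,0,255),1);cv2.putText(a,str(c0+i),(i*s,18),0,.35,(0,0,255))
    for i in range(0,h,10): cv2.line(a,(0,i*s),(8,i*s),(0,0,255),1);cv2.putText(a,str(r0+i),(9,i*s+4),0,.35,(0,0,255))
    return a
cv2.imwrite("pics/z1.png",np.hstack([crop("scene",200,180,66,75,6),crop("top",245,150,66,75,6)]))
E
```

```text
(no output)
```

View pics/z1.png

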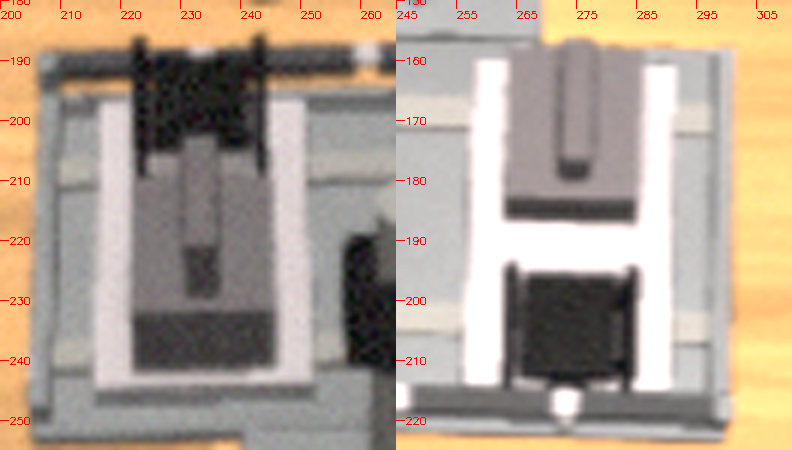

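```bash
cat > h.py <<'E'
import numpy as np
from workcell import imaging
def ray(n,u,v):
    m=imaging.camera_model(n);T=m["world_to_cam"];K=np.array(m["camera_matrix"])
    T=np.array(T);d=np.linalg.inv(K)@[u,v,1];d=T[:3,:3].T@[d[0],-d[1],-d[2]]
    return -T[:3,:3].T@T[:3,3],d/np.linalg.norm(d)
def tri(s,t):
    A=0;b=0
    for n,p in(("scene",s),("top",t)):
        c,d=ray(n,*p);P=np.eye(3)-np.outer(d,d);A=A+P;b=b+P@c
    x=np.linalg.solve(A,b)
    return x,[float(np.linalg.norm(np.cross(x-ray(n,*p)[0],ray(n,*p)[1]))) for n,p in(("scene",s),("top",t))]
def onz(n,p,z):
    c,d=ray(n,*p);return c+d*(z-c[2])/d[2]
E
python3 - <<'E'
from h import *
np.set_printoptions(precision=4,suppress=True)
print("hnear",*tri((233,202.5),(274.8,176.7)));print("hfar",*tri((233.6,220.8),(275.7,156.7)))
s=.64
print("marks",*[onz("top",(x*s,y*s),.048) for x,y in((339,336),(383,338),(427,340))])
print("cheeks",*[onz("top",p,.076) for p in((264.3,193.7),(284.3,194),(264,214.7),(283.7,214.7))])
print("cheekscene",*[onz("scene",p,.076) for p in((222.8,186.5),(243.5,186.5),(224,208.5),(244,208.5))])
print("pad top",*[onz("top",(x*s,y*s),.003) for x,y in((530,293),(597,291),(603,367),(535,370))])
print("pad scene",*[onz("scene",(x*s,y*s),.003) for x,y in((192,300),(260,297),(258,357),(188,360))])
print("shuttle front", *[onz("top",(x,y),.03) for x,y in((245+(462-396)/6*1,215),)])
print("bottle", onz("top",(582*s,220*s),.17), onz("scene",(205*s,358*s),.165))
E
```

```text
hnear [ 0.5878 -0.0589  0.1101] [0.0010871831595221809, 0.0010871831595221833]
hfar [ 0.6463 -0.0601  0.1079] [0.002227589364321408, 0.002227589364321379]
marks [0.4901 0.1016 0.048 ] [0.4874 0.0215 0.048 ] [ 0.4847 -0.0585  0.048 ]
cheeks [ 0.5475 -0.032   0.076 ] [ 0.5473 -0.0882  0.076 ] [ 0.4875 -0.0317  0.076 ] [ 0.4882 -0.0865  0.076 ]
cheekscene [ 0.5021 -0.0853  0.076 ] [ 0.5049 -0.0267  0.076 ] [ 0.5807 -0.0831  0.076 ] [ 0.5834 -0.0286  0.076 ]
pad top [ 0.5867 -0.2565  0.003 ] [ 0.5923 -0.3848  0.003 ] [ 0.446  -0.3888  0.003 ] [ 0.4387 -0.2617  0.003 ]
pad scene [ 0.4476 -0.3865  0.003 ] [ 0.4465 -0.2571  0.003 ] [ 0.5874 -0.2519  0.003 ] [ 0.5877 -0.3768  0.003 ]
shuttle front [ 0.495  -0.0093  0.03  ]
bottle [ 0.6734 -0.3173  0.17  ] [ 0.7002 -0.3041  0.165 ]
```

Request:
jog_arm([
  {"gripper": 1,"offset": [0,0,0],"rotation": [0,0,8.4]},
  {"gripper": 1,"offset": [0,0,0],"rotation": [0,0,8.4]},
  {"gripper": 1,"offset": [0.0275,-0.035,0],"rotation": [0,0,0]},
  {"gripper": 1,"offset": [0.0275,-0.035,0],"rotation": [0,0,0]},
  {"gripper": 1,"offset": [0.0275,-0.035,0],"rotation": [0,0,0]},
  {"gripper": 1,"offset": [0.0275,-0.035,0],"rotation": [0,0,0]},
  {"gripper": 1,"offset": [0.0275,-0.035,0],"rotation": [0,0,0]},
  {"gripper": 1,"offset": [0.0275,-0.035,0],"rotation": [0,0,0]},
  {"gripper": 1,"offset": [0.0275,-0.035,0],"rotation": [0,0,0]},
  {"gripper": 1,"offset": [0.0275,-0.035,0],"rotation": [0,0,0]},
  {"gripper": 1,"offset": [0.0275,-0.035,0],"rotation": [0,0,0]},
  {"gripper": 1,"offset": [0.0275,-0.035,0],"rotation": [0,0,0]},
  {"gripper": 1,"offset": [0.0275,-0.035,0],"rotation": [0,0,0]},
  {"gripper": 1,"offset": [0.0275,-0.035,0],"rotation": [0,0,0]},
  {"gripper": 1,"offset": [0.0275,-0.035,0],"rotation": [0,0,0]},
  {"gripper": 1,"offset": [0.0275,-0.035,0],"rotation": [0,0,0]},
  {"gripper": 1,"offset": [0.0275,-0.035,0],"rotation": [0,0,0]},
  {"gripper": 1,"offset": [0.0275,-0.035,0],"rotation": [0,0,0]},
  {"gripper": 1,"offset": [0,0,0],"rotation": [0,0,0]},
  {"gripper": 1,"offset": [0,0,0],"rotation": [0,0,0]},
], newtons=25)

```text
clock: 2.2
position: [0.6194, -0.056, 0.2417]
ee_rot: [1.0, -0.014, -0.0, -0.0]
ft_force: [0.1, -0.0, 0.0]
grip_width: 1.002
grasp_force: 0.0
```

Request:
jog_arm([
  {"gripper": 1,"offset": [-0.003,0.0035,0.03],"rotation": [0,0,0]},
  {"gripper": 1,"offset": [0,0,0.04],"rotation": [0,0,0]},
  {"gripper": 1,"offset": [0,0,0.035],"rotation": [0,0,0]},
  {"gripper": 1,"offset": [0,0,0],"rotation": [0,0,0]},
  {"gripper": 1,"offset": [0,0,0],"rotation": [0,0,0]},
])

```text
clock: 2.7
position: [0.6159, -0.0618, 0.1382]
ee_rot: [1.0, -0.016, -0.0, 0.0]
ft_force: [0.3, -0.6, -0.4]
grip_width: 1.001
grasp_force: 0.0
```

```bash
python3 - <<'E'
import cv2
from workcell import imaging
a=imaging.camera("scene")[150:255,180:310]
cv2.imwrite("pics/c1.png",cv2.convertScaleAbs(cv2.resize(a,None,fx=5,fy=5,interpolation=cv2.INTER_CUBIC),alpha=1.8,beta=10))
E
```

```text
(no output)
```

View pics/c1.png

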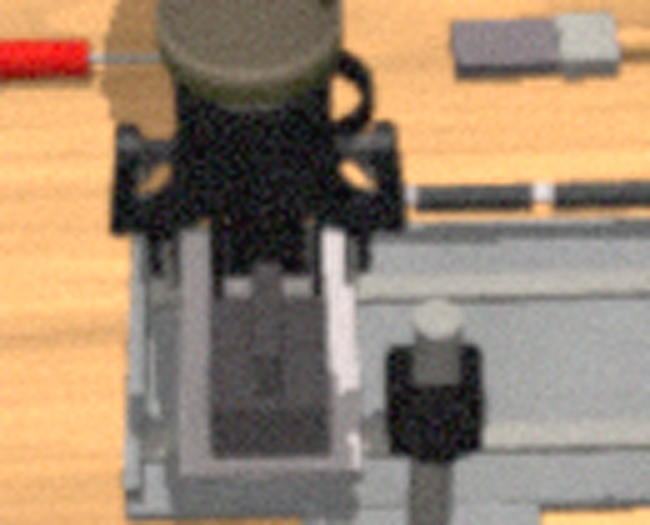

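The gripper is over the cover. The fingertips' middle (crop x≈261) sits about 1 px left of the handle's middle (≈268), so I'll shift +y by 2.5 mm and descend.

Request:
jog_arm([
  {"gripper": 1,"offset": [0,-0.0025,0.01],"rotation": [0,0,0]},
  {"gripper": 1,"offset": [0,0,0.015],"rotation": [0,0,0]},
  {"gripper": 1,"offset": [0,0,0.012],"rotation": [0,0,0]},
  {"gripper": 1,"offset": [0,0,0.007],"rotation": [0,0,0]},
  {"gripper": 1,"offset": [0,0,0],"rotation": [0,0,0]},
  {"gripper": 1,"offset": [0,0,0],"rotation": [0,0,0]},
])

```text
clock: 3.35
position: [0.6163, -0.0581, 0.0933]
ee_rot: [1.0, -0.015, -0.0, -0.0]
ft_force: [0.2, -0.0, 0.9]
grip_width: 0.998
grasp_force: 0.0
```

Slightly past; shift back 1 mm and close gradually.

Request:
jog_arm([
  {"gripper": 0.6,"offset": [0,0.001,0],"rotation": [0,0,0]},
  {"gripper": 0.45,"offset": [0,0,0],"rotation": [0,0,0]},
  {"gripper": 0.35,"offset": [0,0,0],"rotation": [0,0,0]},
  {"gripper": 0.3,"offset": [0,0,0],"rotation": [0,0,0]},
  {"gripper": 0.26,"offset": [0,0,0],"rotation": [0,0,0]},
  {"gripper": 0.23,"offset": [0,0,0],"rotation": [0,0,0]},
  {"gripper": 0.21,"offset": [0,0,0],"rotation": [0,0,0]},
  {"gripper": 0.21,"offset": [0,0,0],"rotation": [0,0,0]},
], newtons=25)

```text
clock: 4.15
position: [0.6162, -0.0591, 0.0933]
ee_rot: [1.0, -0.015, 0.0, 0.0]
ft_force: [-0.3, -0.7, 0.1]
grip_width: 0.208
grasp_force: 0.0
```

Request:
jog_arm([
  {"gripper": 0.19,"offset": [0,0,0],"rotation": [0,0,0]},
  {"gripper": 0.17,"offset": [0,0,0],"rotation": [0,0,0]},
  {"gripper": 0.1,"offset": [0,0,0],"rotation": [0,0,0]},
  {"gripper": 0.1,"offset": [0,0,0],"rotation": [0,0,0]},
  {"gripper": 0.1,"offset": [0,0,0],"rotation": [0,0,0]},
], newtons=25)

```text
clock: 4.65
position: [0.6162, -0.0593, 0.0934]
ee_rot: [1.0, -0.015, 0.0, 0.0]
ft_force: [0.9, -0.8, 0.9]
grip_width: 0.184
grasp_force: 25.1
```

Request:
jog_arm([
  {"gripper": 0.1,"offset": [0,0,-0.004],"rotation": [0,0,0]},
  {"gripper": 0.1,"offset": [0,0,-0.008],"rotation": [0,0,0]},
  {"gripper": 0.1,"offset": [0,0,-0.01],"rotation": [0,0,0]},
  {"gripper": 0.1,"offset": [0,0,-0.01],"rotation": [0,0,0]},
  {"gripper": 0.1,"offset": [0,0,-0.015],"rotation": [0,0,0]},
  {"gripper": 0.1,"offset": [0,0,-0.02],"rotation": [0,0,0]},
  {"gripper": 0.1,"offset": [0,0,-0.02],"rotation": [0,0,0]},
  {"gripper": 0.1,"offset": [0,0,0],"rotation": [0,0,0]},
  {"gripper": 0.1,"offset": [0,0,0],"rotation": [0,0,0]},
])

```text
clock: 5.55
position: [0.6163, -0.0591, 0.1809]
ee_rot: [1.0, -0.015, 0.001, 0.0]
ft_force: [-0.3, -0.4, -0.6]
grip_width: 0.184
grasp_force: 24.9
```

```bash
python3 - <<'E'
import cv2,numpy as np
from workcell import imaging
f=lambda n,c,r:cv2.convertScaleAbs(cv2.resize(imaging.camera(n)[r:r+110,c:c+130],None,fx=3,fy=3,interpolation=cv2.INTER_CUBIC),alpha=1.8,beta=10)
cv2.imwrite("pics/c2.png",np.hstack([f("scene",180,145),f("top",220,130)]))
E
```

```text
(no output)
```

View pics/c2.png

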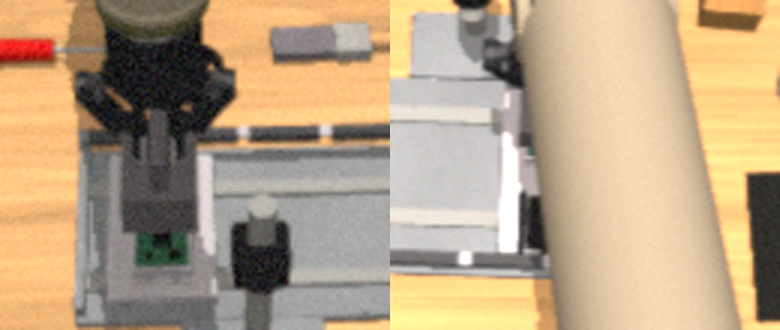

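The cover is up and the holder with its green board stays in the nest. Carry to the pad.

Request:
jog_arm([
  {"gripper": 0.1,"offset": [-0.005,0.01,0],"rotation": [0,0,0]},
  {"gripper": 0.1,"offset": [-0.01,0.02,0],"rotation": [0,0,0]},
  {"gripper": 0.1,"offset": [-0.011,0.03,0],"rotation": [0,0,0]},
  {"gripper": 0.1,"offset": [-0.011,0.03,0],"rotation": [0,0,0]},
  {"gripper": 0.1,"offset": [-0.011,0.03,0],"rotation": [0,0,0]},
  {"gripper": 0.1,"offset": [-0.011,0.03,0],"rotation": [0,0,0]},
  {"gripper": 0.1,"offset": [-0.01,0.03,0],"rotation": [0,0,0]},
  {"gripper": 0.1,"offset": [-0.01,0.03,0],"rotation": [0,0,0]},
  {"gripper": 0.1,"offset": [-0.01,0.03,0],"rotation": [0,0,0]},
  {"gripper": 0.1,"offset": [-0.005,0.015,0],"rotation": [0,0,0]},
  {"gripper": 0.1,"offset": [0,0.01,0],"rotation": [0,0,0]},
  {"gripper": 0.1,"offset": [0,0,0],"rotation": [0,0,0]},
  {"gripper": 0.1,"offset": [0,0,0],"rotation": [0,0,0]},
])

```text
clock: 6.95
position: [0.515, -0.3195, 0.1802]
ee_rot: [1.0, -0.014, 0.0, -0.0]
ft_force: [-0.5, 0.5, -0.9]
grip_width: 0.181
grasp_force: 24.8
```

Request:
jog_arm([
  {"gripper": 0.1,"offset": [0,0.001,0.02],"rotation": [0,0,0]},
  {"gripper": 0.1,"offset": [0,0,0.03],"rotation": [0,0,0]},
  {"gripper": 0.1,"offset": [0,0,0.03],"rotation": [0,0,0]},
  {"gripper": 0.1,"offset": [0,0,0.015],"rotation": [0,0,0]},
  {"gripper": 0.1,"offset": [0,0,0.008],"rotation": [0,0,0]},
  {"gripper": 0.1,"offset": [0,0,0.003],"rotation": [0,0,0]},
  {"gripper": 0.1,"offset": [0,0,0.002],"rotation": [0,0,0]},
  {"gripper": 0.1,"offset": [0,0,0.001],"rotation": [0,0,0]},
  {"gripper": 0.1,"offset": [0,0,0],"rotation": [0,0,0]},
])

```text
clock: 7.85
position: [0.5145, -0.3224, 0.0721]
ee_rot: [1.0, -0.015, 0.001, 0.0]
ft_force: [0.0, 0.1, -1.5]
grip_width: 0.181
grasp_force: 24.8
```

Request:
jog_arm([
  {"gripper": 0.1,"offset": [0,0,0.001],"rotation": [0,0,0]},
  {"gripper": 0.1,"offset": [0,0,0.001],"rotation": [0,0,0]},
  {"gripper": 0.1,"offset": [0,0,0.001],"rotation": [0,0,0]},
  {"gripper": 0.1,"offset": [0,0,0],"rotation": [0,0,0]},
])

```text
clock: 8.25
position: [0.5142, -0.3222, 0.0684]
ee_rot: [1.0, -0.015, 0.0, 0.0]
ft_force: [0.2, 0.2, -0.4]
grip_width: 0.185
grasp_force: 24.9
```

Request:
jog_arm([
  {"gripper": 0.1,"offset": [0,0,0.0005],"rotation": [0,0,0]},
  {"gripper": 0.1,"offset": [0,0,0.0005],"rotation": [0,0,0]},
  {"gripper": 0.1,"offset": [0,0,0],"rotation": [0,0,0]},
])

```text
clock: 8.55
position: [0.5142, -0.3222, 0.0683]
ee_rot: [1.0, -0.015, 0.0, 0.0]
ft_force: [-4.2, 1.3, 9.6]
grip_width: 0.181
grasp_force: 26.3
```

Contact. Release slowly and go up.

Request:
jog_arm([
  {"gripper": 0.2,"offset": [0,0,-0.0005],"rotation": [0,0,0]},
  {"gripper": 0.23,"offset": [0,0,0],"rotation": [0,0,0]},
  {"gripper": 0.3,"offset": [0,0,0],"rotation": [0,0,0]},
  {"gripper": 0.6,"offset": [0,0,0],"rotation": [0,0,0]},
  {"gripper": 0.7,"offset": [0,0,0],"rotation": [0,0,0]},
  {"gripper": 0.7,"offset": [0,0,0],"rotation": [0,0,0]},
  {"gripper": 0.7,"offset": [0,0,-0.015],"rotation": [0,0,0]},
  {"gripper": 0.7,"offset": [0,0,-0.025],"rotation": [0,0,0]},
  {"gripper": 0.7,"offset": [0,0,-0.03],"rotation": [0,0,0]},
  {"gripper": 0.7,"offset": [0,0,-0.03],"rotation": [0,0,0]},
  {"gripper": 0.3,"offset": [0,0,0],"rotation": [0,0,0]},
])

```text
clock: 9.65
position: [0.5164, -0.3231, 0.1737]
ee_rot: [1.0, -0.015, 0.003, 0.002]
ft_force: [0.1, -0.4, -0.1]
grip_width: 0.547
grasp_force: 0.0
```

Request:
jog_arm([
  {"gripper": 0,"offset": [0,-0.012,0],"rotation": [0,0,0]},
  {"gripper": 0,"offset": [-0.001,-0.025,0],"rotation": [0,0,0]},
  {"gripper": 0,"offset": [-0.001,-0.033,0],"rotation": [0,0,0]},
  {"gripper": 0,"offset": [-0.001,-0.033,0],"rotation": [0,0,0]},
  {"gripper": 0,"offset": [0,-0.033,0],"rotation": [0,0,0]},
  {"gripper": 0,"offset": [0,-0.033,0],"rotation": [0,0,0]},
  {"gripper": 0,"offset": [0,-0.033,0],"rotation": [0,0,0]},
  {"gripper": 0,"offset": [0,-0.03,0],"rotation": [0,0,0]},
  {"gripper": 0,"offset": [0,-0.022,0],"rotation": [0,0,0]},
  {"gripper": 0,"offset": [0,-0.012,0],"rotation": [0,0,0]},
  {"gripper": 0,"offset": [0,0,0],"rotation": [0,0,0]},
  {"gripper": 0,"offset": [0,0,0],"rotation": [0,0,0]},
])

```text
clock: 10.85
position: [0.5189, -0.0571, 0.1674]
ee_rot: [1.0, -0.016, -0.0, 0.0]
ft_force: [0.1, -0.8, -0.1]
grip_width: -0.002
grasp_force: 0.0
```

```bash
python3 - <<'E'
import cv2,numpy as np
from workcell import imaging
f=lambda n,c,r:cv2.convertScaleAbs(cv2.resize(imaging.camera(n)[r:r+130,c:c+170],None,fx=4,fy=4,interpolation=cv2.INTER_CUBIC),alpha=1.8,beta=10)
cv2.imwrite("pics/c3.png",f("scene",110,145))
E
```

```text
(no output)
```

View pics/c3.png

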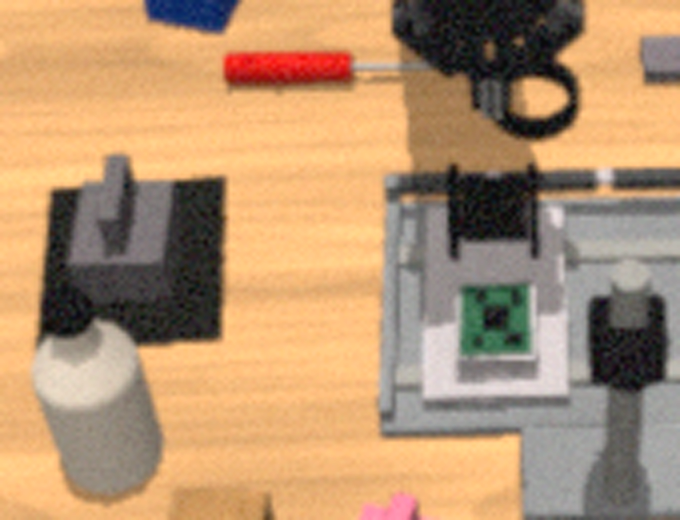

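The cover stands upright within the pad; the board sits square in the nest. The fingertips (490,115) line up with the tab between cheeks (453 to 537). Descend.

Request:
jog_arm([
  {"gripper": 0,"offset": [0.002,0,0.02],"rotation": [0,0,0]},
  {"gripper": 0,"offset": [0,0,0.03],"rotation": [0,0,0]},
  {"gripper": 0,"offset": [0,0,0.02],"rotation": [0,0,0]},
  {"gripper": 0,"offset": [0,0,0.01],"rotation": [0,0,0]},
  {"gripper": 0,"offset": [0,0,0.006],"rotation": [0,0,0]},
  {"gripper": 0,"offset": [0,0,0.003],"rotation": [0,0,0]},
  {"gripper": 0,"offset": [0,0,0],"rotation": [0,0,0]},
  {"gripper": 0,"offset": [0,0,0],"rotation": [0,0,0]},
])

```text
clock: 11.7
position: [0.5217, -0.0563, 0.0796]
ee_rot: [1.0, -0.015, 0.001, 0.0]
ft_force: [-0.3, 0.2, -0.3]
grip_width: 0.003
grasp_force: 0.0
```

Request:
jog_arm([
  {"gripper": 0,"offset": [0,0,0.003],"rotation": [0,0,0]},
  {"gripper": 0,"offset": [0,0,0.003],"rotation": [0,0,0]},
  {"gripper": 0,"offset": [0,0,0.003],"rotation": [0,0,0]},
  {"gripper": 0,"offset": [0,0,0.003],"rotation": [0,0,0]},
  {"gripper": 0,"offset": [0,0,0.002],"rotation": [0,0,0]},
  {"gripper": 0,"offset": [0,0,0],"rotation": [0,0,0]},
  {"gripper": 0,"offset": [0,0,0],"rotation": [0,0,0]},
])

```text
clock: 12.4
position: [0.5214, -0.0563, 0.065]
ee_rot: [1.0, -0.015, 0.0, 0.0]
ft_force: [-2.1, -0.6, 6.1]
grip_width: 0.001
grasp_force: 3.1
```

Request:
jog_arm([
  {"gripper": 0,"offset": [0,0,0.0015],"rotation": [0,0,0]},
  {"gripper": 0,"offset": [0,0,0.0005],"rotation": [0,0,0]},
  {"gripper": 0,"offset": [0,-0.002,0],"rotation": [0,0,0]},
  {"gripper": 0,"offset": [0,-0.004,0],"rotation": [0,0,0]},
  {"gripper": 0,"offset": [0,-0.006,0],"rotation": [0,0,0]},
  {"gripper": 0,"offset": [0,-0.008,0],"rotation": [0,0,0]},
  {"gripper": 0,"offset": [0,-0.008,0],"rotation": [0,0,0]},
  {"gripper": 0,"offset": [0,-0.008,0],"rotation": [0,0,0]},
  {"gripper": 0,"offset": [0,-0.004,0],"rotation": [0,0,0]},
  {"gripper": 0,"offset": [0,0,0],"rotation": [0,0,0]},
  {"gripper": 0,"offset": [0,0,0],"rotation": [0,0,0]},
])

```text
clock: 13.5
position: [0.5223, -0.0157, 0.063]
ee_rot: [1.0, -0.015, -0.0, -0.0]
ft_force: [-3.0, 1.9, 6.4]
grip_width: -0.0
grasp_force: 3.5
```

```bash
python3 - <<'E'
import cv2,numpy as np
from workcell import imaging
f=lambda n,c,r:cv2.convertScaleAbs(cv2.resize(imaging.camera(n)[r:r+100,c:c+130],None,fx=5,fy=5,interpolation=cv2.INTER_CUBIC),alpha=1.8,beta=10)
cv2.imwrite("pics/c4.png",f("scene",195,160))
E
```

```text
(no output)
```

View pics/c4.png

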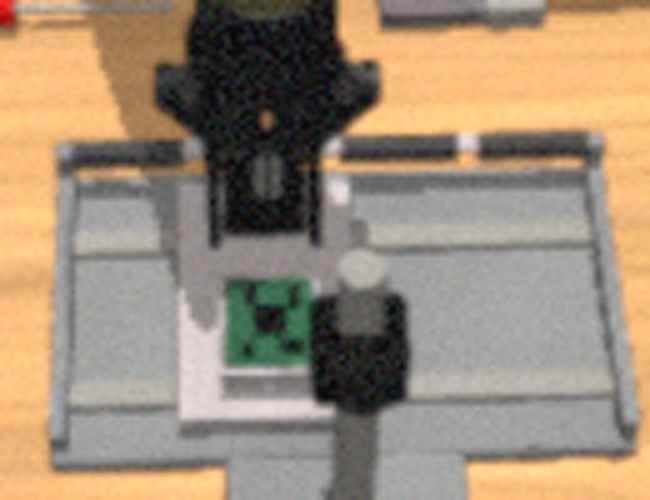

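The carriage followed: the fingertip (268) is centred between the cheeks (217 and 317), halfway between the marks. Continue to the stop.

Request:
jog_arm([
  {"gripper": 0,"offset": [0,-0.003,0],"rotation": [0,0,0]},
  {"gripper": 0,"offset": [0,-0.006,0],"rotation": [0,0,0]},
  {"gripper": 0,"offset": [0,-0.008,0],"rotation": [0,0,0]},
  {"gripper": 0,"offset": [0,-0.008,0],"rotation": [0,0,0]},
  {"gripper": 0,"offset": [0,-0.007,0],"rotation": [0,0,0]},
  {"gripper": 0,"offset": [0,-0.004,0],"rotation": [0,0,0]},
  {"gripper": 0,"offset": [0,-0.002,0],"rotation": [0,0,0]},
  {"gripper": 0,"offset": [0,0,0],"rotation": [0,0,0]},
  {"gripper": 0,"offset": [0,0,0],"rotation": [0,0,0]},
])

```text
clock: 14.45
position: [0.5231, 0.0222, 0.0628]
ee_rot: [1.0, -0.015, -0.0, -0.0]
ft_force: [-3.1, 0.8, 6.0]
grip_width: 0.003
grasp_force: 3.5
```

Request:
jog_arm([
  {"gripper": 0,"offset": [0,0,-0.003],"rotation": [0,0,0]},
  {"gripper": 0,"offset": [0,0,-0.002],"rotation": [0,0,0]},
  {"gripper": 0,"offset": [0,0,-0.002],"rotation": [0,0,0]},
  {"gripper": 0,"offset": [0,0,0],"rotation": [0,0,0]},
  {"gripper": 0,"offset": [0,0,0],"rotation": [0,0,0]},
])

```text
clock: 14.95
position: [0.5236, 0.022, 0.0698]
ee_rot: [1.0, -0.015, 0.0, -0.0]
ft_force: [-2.5, 2.0, 4.6]
grip_width: 0.002
grasp_force: 2.1
```

The tab follows the finger at about 3 mm depth with spring force, so the pin is in the notch. Raise clear.

Request:
jog_arm([
  {"gripper": 0,"offset": [0,0,-0.002],"rotation": [0,0,0]},
  {"gripper": 0,"offset": [0,0,-0.003],"rotation": [0,0,0]},
  {"gripper": 0,"offset": [0,0,-0.01],"rotation": [0,0,0]},
  {"gripper": 0,"offset": [0,0,-0.025],"rotation": [0,0,0]},
  {"gripper": 0,"offset": [0,0,-0.03],"rotation": [0,0,0]},
  {"gripper": 0,"offset": [-0.02,0,-0.03],"rotation": [0,0,0]},
  {"gripper": 0,"offset": [-0.03,0,-0.02],"rotation": [0,0,0]},
  {"gripper": 0,"offset": [-0.03,0,0],"rotation": [0,0,0]},
  {"gripper": 0,"offset": [0,0,0],"rotation": [0,0,0]},
  {"gripper": 0,"offset": [0,0,0],"rotation": [0,0,0]},
])

```text
clock: 15.95
position: [0.4437, 0.0238, 0.1906]
ee_rot: [1.0, -0.015, 0.001, 0.001]
ft_force: [1.0, -0.7, -0.5]
grip_width: -0.003
grasp_force: 0.0
```

```bash
python3 - <<'E'
import cv2,numpy as np
from workcell import imaging
f=lambda n,c,r:cv2.convertScaleAbs(cv2.resize(imaging.camera(n)[r:r+120,c:c+200],None,fx=4,fy=4,interpolation=cv2.INTER_CUBIC),alpha=1.8,beta=10)
cv2.imwrite("pics/c5.png",f("scene",115,165))
E
```

```text
(no output)
```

View pics/c5.png

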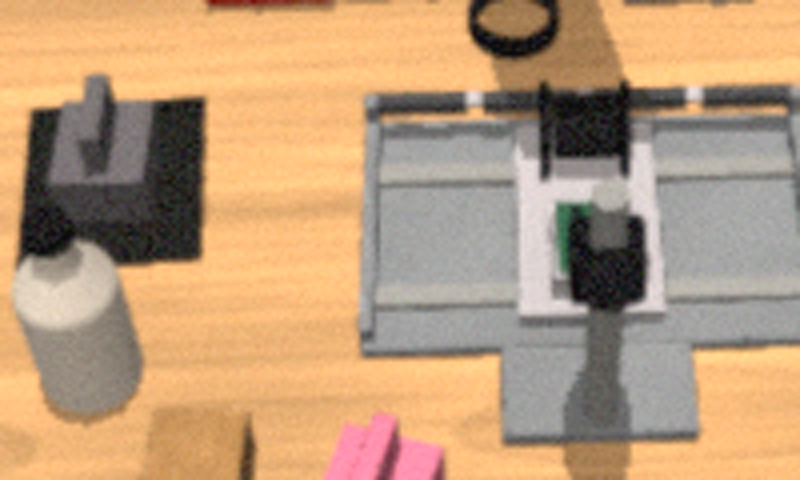

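The carriage is centred on the middle stop (cheeks' middle 585, between marks at 475 and 695), the tab sprang back, and the cover is upright on the pad.

```bash
python3 -c "
from workcell import workorder
print(workorder.hand_in())"
```

```text
the job is handed in; nothing more can be done
None
```

The job is handed in: the cover stands upright on the black pad, the holder is in its nest, and the carriage is at the middle stop in front of the microscope, where the force reading as I let go showed the tab springing back up (no verdict was returned).

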